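# Close the filter pot of the forge blower

### The job

The cover of the forge blower's air filter was left lying turned on its pot: turn it until its wide lug faces the wide slot so that all three lugs drop into their slots, then press on its thumb pads to bring it down past the spring catches until it is fully home, its flat top flush with the pot's rim all round. Keep pressing firmly for a moment once it is home to confirm that it is seated, but do not hammer or lean on it with full strength, then let go; leave the other things on the bench where they lie.

Things in the scene. Friction and masses are not known exactly. Their poses are not given: they have to be found in the camera images.
- blower: Grey forge blower bolted to the bench with an upright round filter pot. Origin: on the bench under the pot's centre; z up, x towards the pot's wide slot. Pot rim 100 mm above the bench, outer diameter 104, bore 85. Outside each slot a sprung steel catch, up to 70 mm from the axis, not above the rim. Each catch gives way at roughly 8 to 14 N on its pad.
- cover: Loose grey cover, 0.25 kg, a disc of diameter 82 in the pot's bore. Origin: on its axis in the plane of its lugs' undersides; z up, x towards its wide lug. Flat top 18 mm above the origin, bottom 12 below. At first it lies level, lugs on the rim (origin at 100 mm), turned 25 to 85 degrees anticlockwise. In line, it drops 6 mm onto the catches; home, its origin is at 82 mm.
- cover_grip (a point): Middle of the top face of the cover's straight grip rib, 42 mm above the cover's origin; x along the rib. Rib 52 long, 16 wide, 24 high; a small raised pointer on the cover at its end shows the wide lug's side.
- cover_key (a point): Outer end of the cover's wide lug, at its upper edge, 58 mm from the axis. Three lugs, 6 mm thick, at 0 (24 mm wide), 100 and 220 degrees (14 mm wide) anticlockwise seen from above from the cover's x.
- pad0 (a point): Middle of the thumb pad on the wide lug, 43 mm from the axis and 24 mm above the cover's origin. Each lug carries such a pad as wide as the lug, 17 mm long radially (34 to 50 mm from the axis), standing 6 mm above the cover's flat top.
- pad1 (a point): The same for the narrow lug at 100 degrees.
- pad2 (a point): The same for the narrow lug at 220 degrees.
- pot_rim (a point): Centre of the pot's mouth, at rim height (100 mm). The blower's casing (diameter 144, top 157 mm above the bench) and motor stand beside the pot, from 160 to 290 mm along the blower's +y.
- pot_slot (a point): Middle of the wide slot's mouth, at the pot's outer wall and rim height, 52 mm from the axis. Three slots cut 18 mm down from the rim through the 9.5 mm wall: at 0 (28 mm wide), 100 and 220 degrees (18 mm wide) anticlockwise seen from above from the blower's x.
- hammer: Bystander: forge hammer lying, 330 long, origin on the bench under the handle.
- hook: Bystander: small forged hook of 10 mm bar, 115 long, flat on the bench.
- chisel: Bystander: cold chisel, 160 long, flat on the bench.
- nut: Bystander: round steel slug, diameter 32, 13 high.
- tin: Bystander: closed metal tin, diameter 80, 90 high.
- mug: Bystander: mug, diameter 80, 90 high.
There are look-alikes about, which are no part of the job. Leave any black look-alike of the cover alone.

How it is judged:
By the outcome, as a careful person would: the job done as asked, in the order asked, and still so for the second after the job is handed in, with the robot touching nothing.
It also fails if it takes over 72 s, if anything falls off the work surface, if the arm or the gripper's body presses on something with over 40 N, if the wrist force passes 120 N, or if a joint passes its speed limit or range.

### The arm

A 6-joint arm with a two-finger parallel gripper is mounted at the origin on the work surface. World frame = base frame: x ahead of the robot, y to its left, z up, the work surface at z = 0. Lengths are in m, angles in rad, forces in N, time in s.
With the tool pointing down it reaches from about 0.4 to 0.825 m from the base axis. Payload 7 kg.
Tool frame: the origin (TCP) lies at the very end of the fingers, on their centre line; the grasp point (between the pads) lies 19 mm behind it (arm.grasp_offset is the distance from the TCP to the grasp point, in m); z points along the fingers, y is the line along which they close (so a half turn about z gives the same grasp; the last joint's range is limited). The gripper opens to 88 mm and grips with 3 to 60 N. Pads are 19 mm wide; open, the fingers measure 130 mm over their backs; the gripper's body (78 mm by 193 mm) begins 47 mm behind the grasp point.
Start: joints at [1.502, 0.359, 0.012, 0, -1.224, -0.288], TCP at [0.236, 0.632, 0.227] pointing down, gripper open.
Joint ranges: [-3.07, 3.07], [-1.43, 2.12], [-1.02, 1.25], [-3.03, 1.67], [-3.05, -0], [-3.03, 3.03]. Speed limits (rad/s): [2.39, 2.39, 3.01, 3.14, 3.14, 3.14].

### API

Orientations are given as [roll, pitch, yaw] about the fixed x, y, z axes, in that order (R = Rz(yaw) Ry(pitch) Rx(roll)).
In Python, from station import get_state, cams, arm, nets gives the robot as it stands.
- The arm moves only by the shell command python3 -m creep 'ROWS' [FORCE]. ROWS is a JSON object of lists of equal length, an entry for each row: "translation": the shift along the world's x, y, z in mm, a list of three; "spin": the turn about the world's z in rad; "gripper": the opening, from 0 (shut) to 1 (fully open). In form: {"translation": [[dx, dy, dz], ...], "spin": [spin, ...], "gripper": [gripper, ...]}. A call has 1 to 8 rows; each row shifts and turns the commanded pose from where the row before left it; what a row does not reach is not made up. A row lasts 1/10 s, in which the tool goes at most 50 mm and 8.59 degrees, less where a joint would pass 70% of its speed; a pose out of reach is approached as far as the arm can. A call is refused whole if a number of a shift passes 50 or a number of a turn 0.15, either way. A call with a gripper value outside its range is refused whole. The fingers move at their own pace and stop on an object; FORCE is the grip in N (left out, the last holds). Time passes only in rows, so rows that do not move let the fingers close. It gives the time, the measured TCP pose, the force, the opening and the grip force at its end, in the units of the state.
- get_state(): the state, without advancing time (a new reading comes with each control period).
- cams.grab_frame(name): name is "side" or "top" or "wrist"; returns a dict with "img" (384x512x3 uint8, red, green, blue), "mtx" (3x3 intrinsics, pixels), "R" (3x3) and "t" (3): a world point X has camera coordinates R X + t. Camera axes: x right, y down, z forward; pixel columns grow to the right and rows downward; lengths in m; the calibration is good to about 2 mm. A picture is of the moment at which its call begins. There is no depth.
- arm.job_done(): hands the job in; it is judged then, once.
Trained networks look in the newest picture that a camera, given by its name, has taken for a name from the list of things; names that differ only in an ending like _2 or _b are one class to them, and where a whole thing is asked for, a point or a joint stands for the part that bears it (a point fixed in the world has none). Each returns a list of dicts, best first, with "confidence" (0 to 1); they miss things now and then, are a little off and sometimes report something else, mostly with a low value. They report only what shows in the picture. A call takes as long as a camera call. They do not tell look-alikes from the thing itself.
- nets.search_frame(camera, label): "centre" ([x, y, z] in m, in world coordinates, good to about 4 mm: the middle of the surface that is visible of it).
- nets.pinpoint(camera, label): "centre" ([x, y, z] in m, in world coordinates, good to about 4 mm: a listed point, or the origin of a listed thing).
The state is a dict: "t": time; "q": joint angles; "qd": joint speeds; "joint_efforts": joint torques, N m; "eef_pos": TCP position; "ee_rot": TCP orientation; "force": force on the tool from outside, world axes, zero at the start; "moment": the same for the moment, N m; "width": finger opening in m; "gripper_force": force on a finger pad.
Only numpy, scipy, OpenCV 4.12 (cv2) and the standard library are available. Lean on these libraries where they do the work, as an engineer would, in place of code of your own. Each camera call takes 0.05 s, during which the arm holds its last target. There are 200 camera calls.

## Working session

There is one attempt and no reset: what is moved stays moved. The work goes in short steps, Python scripts to look and compute and a shell command to move; the robot and the scene stay as the last step left them, time stands still between calls to the robot, and variables do not carry over. Pictures are saved under pics/ and viewed, at most 10 in all, crops included, and the job is handed in when it is done.

```bash
mkdir -p pics; cat > h.py <<'E'
import numpy as np, cv2
from station import get_state, cams, arm, nets
E
python3 - <<'E'
from h import *
for c in ["top","side"]:
    f=cams.grab_frame(c); cv2.imwrite(f"pics/{c}0.png",f["img"][:,:,::-1])
    for l in ["blower","cover","cover_grip","cover_key","pad0","pad1","pad2","pot_rim","pot_slot"]:
        for r in nets.pinpoint(c,l)[:3]:
            X=np.array(r["centre"]);p=f["mtx"]@(f["R"]@X+f["t"])
            print(c,l,round(r["confidence"],2),(X*1000).round(),(p[:2]/p[2]).round())
s=get_state();print(s["t"],s["eef_pos"],s["ee_rot"],s["width"],s["force"])
E
```

```text
top blower 0.59 [540. -93.   2.] [272. 191.]
top cover 0.9 [358.  61.  16.] [221. 248.]
top cover 0.65 [535. -88. 102.] [272. 186.]
top cover_grip 0.83 [541. -91. 142.] [274. 181.]
top cover_grip 0.79 [353.  59.  55.] [221. 249.]
top cover_key 0.81 [302.  32.  16.] [230. 267.]
top cover_key 0.56 [543. -30. 109.] [252. 182.]
top pad0 0.97 [ 567. -127.  123.] [286. 174.]
top pad0 0.85 [544. -48. 123.] [259. 181.]
top pad0 0.81 [499. -93. 118.] [274. 197.]
top pad1 0.97 [ 567. -127.  123.] [286. 174.]
top pad1 0.85 [544. -48. 123.] [259. 181.]
top pad1 0.81 [499. -93. 118.] [274. 197.]
top pad2 0.97 [ 567. -127.  123.] [286. 174.]
top pad2 0.85 [544. -48. 123.] [259. 181.]
top pad2 0.81 [499. -93. 118.] [274. 197.]
top pot_rim 0.68 [540. -88. 104.] [272. 184.]
top pot_rim 0.25 [ 568. -129.  130.] [287. 173.]
top pot_slot 0.95 [ 590. -104.  100.] [277. 168.]
side blower 0.65 [542. -88.   3.] [277. 207.]
side cover 0.77 [538. -90. 104.] [278. 186.]
side cover 0.76 [353.  60.  12.] [217. 230.]
side cover_grip 0.86 [541. -91. 137.] [279. 178.]
side cover_grip 0.86 [355.  61.  55.] [217. 220.]
side cover_grip 0.64 [542. -89. 104.] [278. 186.]
side cover_key 0.81 [542. -30. 106.] [262. 181.]
side cover_key 0.77 [301.  28.  20.] [219. 241.]
side pad0 0.94 [383.  26.  40.] [230. 220.]
side pad0 0.92 [319.  38.  34.] [219. 233.]
side pad0 0.91 [536. -51. 123.] [267. 180.]
side pad1 0.94 [383.  26.  40.] [230. 220.]
side pad1 0.92 [319.  38.  34.] [219. 233.]
side pad1 0.91 [536. -51. 123.] [267. 180.]
side pad2 0.94 [383.  26.  40.] [230. 220.]
side pad2 0.92 [319.  38.  34.] [219. 233.]
side pad2 0.91 [536. -51. 123.] [267. 180.]
side pot_rim 0.97 [542. -89. 102.] [278. 186.]
side pot_slot 0.75 [ 588. -104.  101.] [286. 180.]
1.0 [0.23577836 0.6324687  0.22658221] [-3.14154296e+00 -1.55058881e-05 -3.56810075e-01] 0.08764555757165828 [ 0.98606981 -0.61167964 -0.10594364]
```

```bash
python3 - <<'E'
import cv2,numpy as np
a=cv2.imread("pics/top0.png")
b=cv2.imread("pics/side0.png")
c=cv2.resize(a[130:250,190:330],(800,686))[:600]
cv2.imwrite("pics/crop0.png",np.vstack([np.hstack([cv2.resize(a[140:280,190:330],(400,400),interpolation=2),cv2.resize(b[140:280,190:330],(400,400),interpolation=2)])]))
cv2.imwrite("pics/full0.png",a)
E
```

```text
(no output)
```

View pics/crop0.png

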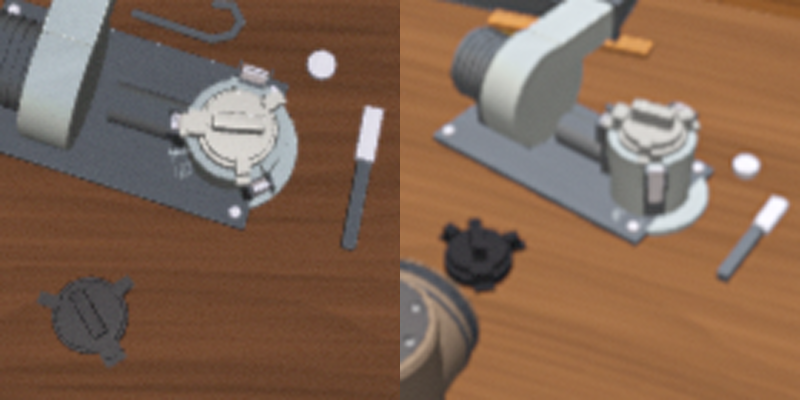

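View pics/full0.png

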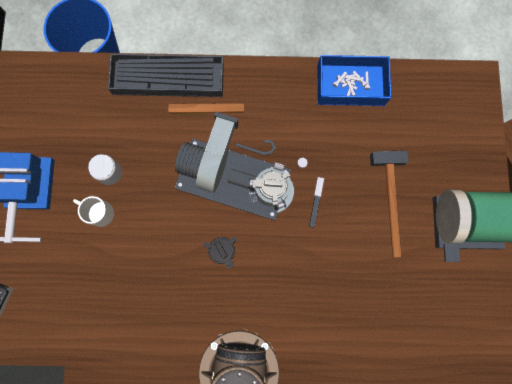

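The pictures show the black look-alike cover at about (221,249) of the top view (crop (90,315)), and the grey cover on the pot at (272,186), which is the one meant (grey, on the blower's pot). Next I'll take a wrist view for lug widths and the pointer.

```bash
python3 -m creep '{"translation":[[10,-20,30],[20,-45,30],[20,-45,20],[20,-45,10],[20,-45,0],[20,-45,0],[20,-45,0],[20,-45,0]],"spin":[0,0,0,0,0,0,0,0],"gripper":[1,1,1,1,1,1,1,1]}'
python3 -m creep '{"translation":[[20,-45,0],[20,-45,0],[20,-45,0],[20,-45,0],[20,-45,0],[20,-45,0],[15,-45,0],[0,-20,0]],"spin":[0,0,0,0,0,0,0,0],"gripper":[1,1,1,1,1,1,1,1]}'
cat >> h.py <<'E'
def look(name, labels=(), cam="wrist", n=3):
    f=cams.grab_frame(cam); cv2.imwrite(f"pics/{name}.png",f["img"][:,:,::-1])
    np.savez(f"pics/{name}.npz",**{k:f[k] for k in("mtx","R","t")})
    for l in labels:
        for r in nets.pinpoint(cam,l)[:n]:
            X=np.array(r["centre"]);p=f["mtx"]@(f["R"]@X+f["t"])
            d=X-np.array([.541,-.090,0])
            print(l,round(r["confidence"],2),(X*1000).round(),(p[:2]/p[2]).round(),"ang",np.degrees(np.arctan2(d[1],d[0])).round(1))
    return f
E
python3 - <<'E'
from h import *
look("w1",["cover","cover_grip","cover_key","pad0","pot_rim","pot_slot","blower"])
s=get_state();print(s["t"],s["eef_pos"],s["ee_rot"])
E
```

```text
t: 1.8
eef_pos: [0.3822, 0.3044, 0.3118]
ee_rot: [-3.141, -0.0, -0.356]
force: [0.7, -0.0, 0.0]
width: 0.0876
gripper_force: 0.0
t: 2.6
eef_pos: [0.5177, -0.0319, 0.311]
ee_rot: [3.141, 0.0, -0.359]
force: [0.6, 0.4, -0.3]
width: 0.0875
gripper_force: 0.0
cover 0.78 [543. -89. 100.] [297. 130.] ang 22.2
cover 0.74 [351.  63.  13.] [239. 275.] ang 141.2
cover_grip 0.97 [356.  58.  54.] [239. 285.] ang 141.5
cover_grip 0.59 [538. -90. 140.] [304. 137.] ang 178.1
cover_key 0.88 [542. -35. 107.] [252. 148.] ang 88.7
cover_key 0.59 [298.  28.  17.] [270. 296.] ang 154.0
cover_key 0.47 [ 634. -187.   -1.] [335.  35.] ang -46.2
pad0 0.95 [545. -48. 127.] [263. 143.] ang 84.1
pad0 0.91 [313.  34.  37.] [264. 297.] ang 151.4
pad0 0.87 [498. -90. 124.] [313. 170.] ang 179.6
pot_slot 0.38 [543. -88.  99.] [296. 130.] ang 35.3
pot_slot 0.17 [497. -92. 122.] [315. 170.] ang -177.4
3.0 [ 0.51677651 -0.02772378  0.31151628] [-3.14127134e+00 -2.93135956e-04 -3.55321166e-01]
```

View pics/w1.png

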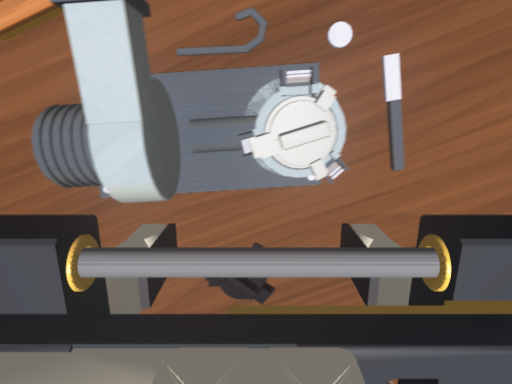

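```bash
python3 -m creep '{"translation":[[-10,-20,-20],[-10,-20,-20],[-5,-10,-10],[0,0,0]],"spin":[0,0,0,0],"gripper":[1,1,1,1]}'; python3 - <<'E'
from h import *
f=look("w2",["cover","cover_grip","cover_key","pad0","pad1","pot_rim","pot_slot","blower"])
p=f["mtx"]@(f["R"]@np.array([.541,-.09,.11])+f["t"]);u,v=(p[:2]/p[2]).astype(int);print(u,v,-f["R"].T@f["t"])
i=f["img"][max(v-85,0):v+85,max(u-110,0):u+110,::-1]
cv2.imwrite("pics/w2c.png",cv2.resize(i,None,fx=3.5,fy=3.5,interpolation=2)[:600,:800])
E
```

```text
t: 3.4
eef_pos: [0.4907, -0.0789, 0.2603]
ee_rot: [3.141, 0.002, -0.357]
force: [0.9, -0.2, 0.9]
width: 0.0875
gripper_force: 0.0
cover 0.83 [353.  64.  12.] [198. 285.] ang 140.6
cover 0.76 [543. -89. 100.] [249. 124.] ang 19.3
cover 0.33 [ 569. -124.  123.] [275.  83.] ang -50.4
cover_grip 0.96 [351.  59.  54.] [196. 303.] ang 141.9
cover_grip 0.27 [546. -47. 127.] [204. 139.] ang 83.3
cover_key 0.65 [544. -34. 108.] [195. 144.] ang 86.8
cover_key 0.62 [302.  28.  17.] [234. 309.] ang 153.7
pad0 0.88 [378.  29.  36.] [211. 272.] ang 143.8
pad0 0.79 [ 567. -121.  125.] [272.  86.] ang -49.9
pad0 0.67 [498. -90. 120.] [266. 170.] ang 179.9
pad1 0.88 [378.  29.  36.] [211. 272.] ang 143.8
pad1 0.79 [ 567. -121.  125.] [272.  86.] ang -49.9
pad1 0.67 [498. -90. 120.] [266. 170.] ang 179.9
pot_rim 0.7 [ 506. -233.    2.] [367. 107.] ang -103.6
pot_slot 0.61 [ 588. -106.   99.] [249.  72.] ang -19.2
250 126 [ 0.55536386 -0.10281221  0.41814167]
```

View pics/w2c.png

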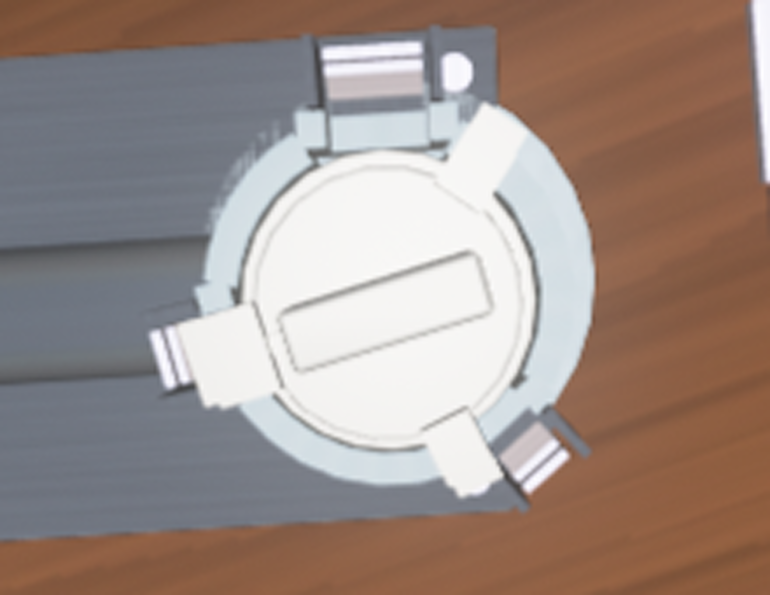

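The crop shows the wide lug at left (235,355), the narrow ones at (485,155) and (462,450), and the wide slot with its catch at top (372,80). The three lugs sit in the 0/100/220 pattern with the wide one at left. I'll compute the angles exactly.

```bash
cat >> h.py <<'E'
def px2w(f,u,v,z):
    R,t,K=f["R"],f["t"],f["mtx"]; C=-R.T@t
    d=R.T@np.linalg.solve(K,[u,v,1.]); return (C+d*(z-C[2])/d[2])
E
python3 - <<'E'
from h import *
f=np.load("pics/w2.npz")
g=lambda x,y,z:(px2w(f,140+x/3.5,41+y/3.5,z)*1000)[:2].round(1)
rc=[g(*p,.142) for p in[(283,318),(475,251),(493,306),(300,370)]]
print("rib",rc,np.mean(rc,0)); v=rc[1]+rc[2]-rc[0]-rc[3];print(np.degrees(np.arctan2(*-v[::-1])))
pads={k:g(*p,.124) for k,p in dict(p0=(243,350),p1=(460,447),p2=(484,160)).items()};print(pads)
for n,p in dict(slotL=(322,150),slotR=(440,150),slotLo=(326,108),slotRo=(430,106),c1=(172,358),c2=(540,458),c0=(373,82)).items(): print(n,g(*p,.1))
E
```

```text
rib [array([546.9, -66.2]), array([ 545.6, -115.6]), array([ 531.7, -115.4]), array([533.7, -65.4])] [539.475 -90.65 ]
88.09852462179488
{'p0': array([542.4, -50.9]), 'p1': array([498.1, -95.5]), 'p2': array([ 565.1, -126. ])}
slotL [583.6 -87.5]
slotR [ 572.5 -117.6]
slotLo [593.2 -92.5]
slotRo [ 584.  -118.9]
c1 [546.3 -26.8]
c2 [ 482.2 -115.7]
c0 [ 595.  -106.7]
```

```bash
python3 -m creep '{"translation":[[20,-5,0],[20,-5,0],[10,-1,0],[0,0,0],[0,0,0],[0,0,0],[0,0,0],[0,0,0]],"spin":[0.14,0.14,0.14,0.14,0.14,0.14,0.14,0.14],"gripper":[0.4,0.4,0.4,0.4,0.4,0.4,0.4,0.4]}'; python3 -c "
from h import *
s=get_state();print(s['q'],s['eef_pos'],s['ee_rot'],s['force'])"
```

```text
t: 4.65
eef_pos: [0.542, -0.0895, 0.2614]
ee_rot: [3.142, 0.0, 0.769]
force: [-0.3, -0.2, -0.1]
width: 0.0358
gripper_force: 0.0
[ 1.92961470e-01  1.30252890e-01 -2.12736620e-01  4.83159590e-05
 -1.22782953e+00  2.14691121e+00] [ 0.54196119 -0.08954932  0.2613611 ] [3.14156687e+00 4.38376030e-05 7.69092601e-01] [-0.34165512 -0.1947239  -0.12949311]
```

```bash
python3 -m creep '{"translation":[[-1.5,0,-20],[0,0,-20],[0,0,-20],[0,0,-20],[0,0,-20],[0,0,-10],[0,0,0],[0,0,0]],"spin":[0.14,0.14,0.14,0.14,0.14,0.055,0,0],"gripper":[0.4,0.4,0.4,0.4,0.4,0.4,0.4,0.4]}'; python3 - <<'E'
from h import *
f=look("w3",["cover_grip","pad0"])
look("s3",["cover_grip","cover_key"],"side")
E
```

```text
t: 5.45
eef_pos: [0.5407, -0.0896, 0.1517]
ee_rot: [3.141, 0.0, 1.516]
force: [0.5, 0.5, -0.4]
width: 0.035
gripper_force: 0.0
cover_grip 0.73 [539. -90. 144.] [255. 234.] ang 164.5
pad0 0.85 [545. -48. 126.] [261. 156.] ang 84.8
pad0 0.56 [381.  28.  39.] [49. 55.] ang 143.6
cover_grip 0.92 [352.  62.  53.] [216. 221.] ang 141.1
cover_grip 0.59 [542. -88. 137.] [278. 178.] ang 50.9
cover_key 0.9 [297.  25.  18.] [220. 242.] ang 154.7
cover_key 0.75 [541. -31. 104.] [262. 182.] ang 89.9
```

View pics/w3.png

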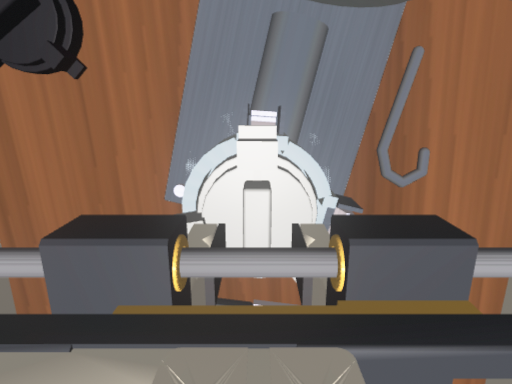

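The rib (columns 244–272, row 210) lies between the fingers and is in line with them. Descending to grasp it.

```bash
python3 -m creep '{"translation":[[0,0,-15],[0,0,-9],[0,0,0],[0,0,0],[0,0,0],[0,0,0],[0,0,0],[0,0,0]],"spin":[0,0,0,0,0,0,0,0],"gripper":[0.4,0.4,0.4,0.15,0.1,0.1,0.1,0.1]}' 15; python3 -m creep '{"translation":[[0,0,0],[0,0,0],[0,0,0]],"spin":[0,0,0],"gripper":[0.1,0.1,0.1]}'
```

```text
t: 6.55
eef_pos: [0.5404, -0.0897, 0.1278]
ee_rot: [3.141, -0.0, 1.518]
force: [-0.7, 0.7, 3.2]
width: 0.0159
gripper_force: 15.0
t: 6.85
eef_pos: [0.5404, -0.0897, 0.1277]
ee_rot: [3.141, 0.0, 1.518]
force: [-1.7, 0.6, 5.4]
width: 0.0158
gripper_force: 15.0
```

```bash
python3 -m creep '{"translation":[[0,0,0.5],[0,0,0],[0,0,0],[0,0,0],[0,0,0],[0,0,0],[0,0,0],[0,0,0]],"spin":[-0.1,-0.1,-0.1,-0.1,-0.1,-0.1,-0.1,-0.1],"gripper":[0.1,0.1,0.1,0.1,0.1,0.1,0.1,0.1]}' 20; python3 -m creep '{"translation":[[0,0,0],[0,0,0],[0,0,0],[0,0,0],[0,0,0],[0,0,0],[0,0,0],[0,0,0]],"spin":[-0.1,-0.1,-0.1,-0.1,-0.1,-0.1,-0.1,0],"gripper":[0.1,0.1,0.1,0.1,0.1,0.1,0.1,0.1]}'; python3 - <<'E'
from h import *
f=look("w4",["cover_grip","cover_key","pad0","pot_slot"])
print(get_state()["moment"])
E
```

```text
t: 7.65
eef_pos: [0.5407, -0.0895, 0.1278]
ee_rot: [3.141, -0.001, 0.714]
force: [0.4, 0.1, 0.5]
width: 0.0159
gripper_force: 20.0
t: 8.45
eef_pos: [0.5406, -0.0896, 0.1278]
ee_rot: [-3.142, -0.0, 0.017]
force: [-0.0, 0.8, 1.1]
width: 0.0157
gripper_force: 20.0
cover_grip 0.81 [539. -91. 143.] [260. 255.] ang -158.7
cover_key 0.64 [600. -95. 108.] [269. 126.] ang -4.5
pad0 0.64 [586. -90. 127.] [260. 156.] ang 0.3
pot_slot 0.59 [ 587. -105.  100.] [286. 148.] ang -18.6
[-0.07346267 -0.48890513 -0.0351635 ]
```

View pics/w4.png

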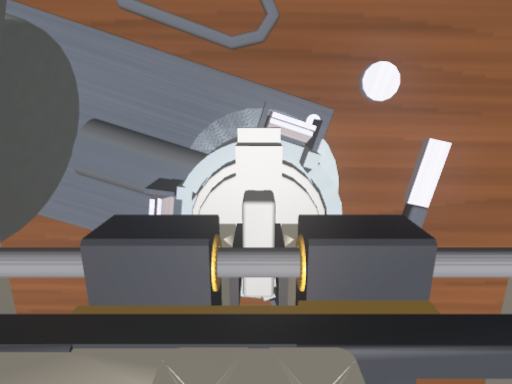

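Wide lug at (260,150), wide slot's catch at (290,125): about 18° more clockwise to go.

```bash
python3 -m creep '{"translation":[[0,0,0],[0,0,0],[0,0,0],[0,0,0],[0,0,0]],"spin":[-0.1,-0.1,-0.08,-0.03,0],"gripper":[0.1,0.1,0.1,0.1,0.1]}';  python3 -m creep '{"translation":[[0,0,-1],[0,0,-1],[0,0,-1],[0,0,0]],"spin":[0,0,0,0],"gripper":[0.1,0.1,0.1,0.1]}'
```

```text
t: 9.2
eef_pos: [0.5398, -0.0897, 0.1274]
ee_rot: [3.141, 0.001, -0.291]
force: [0.3, -0.3, -1.7]
width: 0.016
gripper_force: 20.0
t: 9.6
eef_pos: [0.5401, -0.0897, 0.1246]
ee_rot: [3.141, 0.0, -0.291]
force: [0.3, -0.2, -2.8]
width: 0.0158
gripper_force: 20.0
```

```bash
python3 -m creep '{"translation":[[0,0,-1],[0,0,-1],[0,0,-1],[0,0,-0.5],[0,0,0]],"spin":[0,0,0,0,0],"gripper":[0.1,0.1,0.1,0.1,0.1]}';  python3 - <<'E'
from h import *
f=look("w5",["cover_grip","cover_key","pad0","pot_slot"],n=1)
f=look("s5",["cover_grip","cover_key","cover"],"side",n=2)
E
```

```text
t: 10.1
eef_pos: [0.5401, -0.0898, 0.1218]
ee_rot: [3.141, 0.0, -0.292]
force: [-4.5, 0.8, 4.6]
width: 0.0158
gripper_force: 20.0
cover_grip 0.74 [539. -91. 136.] [260. 253.] ang -156.4
cover_key 0.88 [ 598. -109.  101.] [261. 121.] ang -18.3
pad0 0.78 [ 582. -103.  120.] [258. 158.] ang -17.0
pot_slot 0.73 [ 591. -108.  101.] [263. 135.] ang -19.7
cover_grip 0.86 [352.  65.  54.] [215. 220.] ang 140.7
cover_grip 0.53 [538. -90. 133.] [278. 180.] ang -178.0
cover_key 0.52 [ 598. -108.  100.] [288. 178.] ang -17.5
cover_key 0.49 [538. -89. 101.] [278. 187.] ang 162.2
cover 0.93 [350.  61.  14.] [216. 230.] ang 141.7
cover 0.67 [540. -89.  98.] [278. 187.] ang 130.2
```

View pics/w5.png

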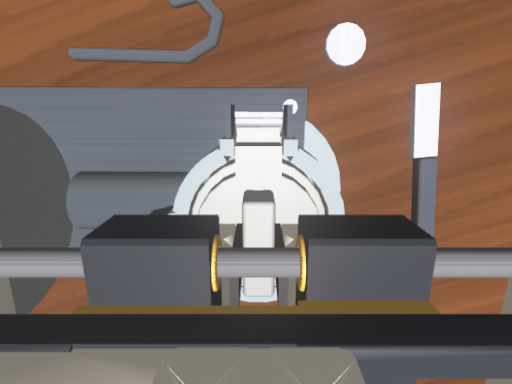

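The wide lug is in its slot (column 260, row 150), and the cover rests on the catches. I'll let go, rise, close, and go over pad0.

```bash
python3 -m creep '{"translation":[[0,0,0],[0,0,0],[0,0,0],[0,0,20],[0,0,20],[0,0,0],[21,-6.5,0],[21,-6.5,0]],"spin":[0,0,0,0,0,0,0,0],"gripper":[0.35,0.35,0.35,0.35,0.35,0,0,0]}';  python3 -m creep '{"translation":[[0,0,-15],[0,0,-15],[0,0,-8],[0,0,0]],"spin":[0,0,0,0],"gripper":[0,0,0,0]}' 20
python3 - <<'E'
from h import *
f=look("w6",["cover_grip","pad0","pot_slot"],n=2)
f=look("s6",["cover_grip","pad1"],"side",n=4)
f=look("t6",["cover_grip","pad1"],"top",n=4)
E
```

```text
t: 11.35
eef_pos: [0.5828, -0.1026, 0.1615]
ee_rot: [-3.141, -0.001, -0.291]
force: [0.9, 0.1, 0.9]
width: 0.0119
gripper_force: 0.0
t: 11.75
eef_pos: [0.5814, -0.1027, 0.1218]
ee_rot: [3.141, 0.003, -0.292]
force: [0.1, -0.4, 0.2]
width: 0.0003
gripper_force: 0.0
pad0 0.69 [ 581. -104.  120.] [261. 239.] ang -19.9
pot_slot 0.66 [ 591. -106.  100.] [258. 210.] ang -17.5
cover_grip 0.94 [353.  62.  53.] [216. 220.] ang 141.0
cover_grip 0.92 [541. -90. 132.] [279. 180.] ang 180.0
pad1 0.93 [370.  99.  39.] [208. 218.] ang 132.1
pad1 0.91 [317.  38.  34.] [219. 234.] ang 150.3
pad1 0.86 [383.  28.  40.] [229. 220.] ang 143.2
pad1 0.84 [ 501. -105.  114.] [279. 191.] ang -160.1
cover_grip 0.89 [540. -92. 137.] [274. 182.] ang -135.0
cover_grip 0.75 [537. -89.   0.] [271. 191.] ang 166.0
pad1 0.68 [546. -48. 115.] [259. 181.] ang 82.7
pad1 0.6 [ 581. -106.  119.] [279. 169.] ang -21.8
```

View pics/w6.png

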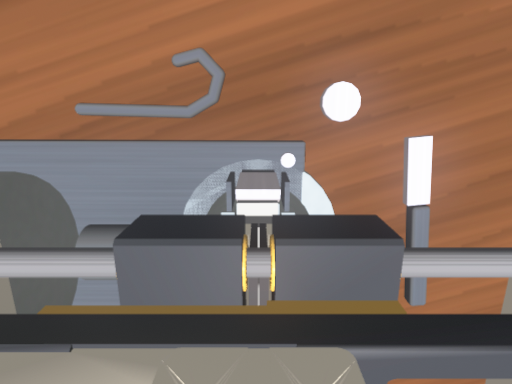

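The shut fingers (column 258) stand over the wide pad, just inside its slot at (258,205). Pressing gently.

```bash
python3 -m creep '{"translation":[[0,0,-1.5],[0,0,-1.5],[0,0,-1],[0,0,-1],[0,0,0]],"spin":[0,0,0,0,0],"gripper":[0,0,0,0,0]}';  python3 -m creep '{"translation":[[0,0,-1],[0,0,-1],[0,0,0]],"spin":[0,0,0],"gripper":[0,0,0]}';python3 -m creep '{"translation":[[0,0,-1],[0,0,-1],[0,0,0]],"spin":[0,0,0],"gripper":[0,0,0]}'
```

```text
t: 12.75
eef_pos: [0.5824, -0.1027, 0.1187]
ee_rot: [3.141, -0.0, -0.292]
force: [-2.1, 0.1, 3.7]
width: 0.0001
gripper_force: 1.9
t: 13.05
eef_pos: [0.5827, -0.1029, 0.1175]
ee_rot: [3.141, -0.001, -0.291]
force: [-2.7, -0.3, 8.7]
width: 0.0
gripper_force: 4.6
t: 13.35
eef_pos: [0.583, -0.1031, 0.1159]
ee_rot: [3.141, -0.002, -0.291]
force: [-2.2, -1.2, 10.8]
width: 0.0006
gripper_force: 5.4
```

```bash
for i in 1 2 3; do python3 -m creep '{"translation":[[0,0,-1],[0,0,-1],[0,0,0]],"spin":[0,0,0],"gripper":[0,0,0]}'|grep -E "eef_pos|force: \["; done
```

```text
eef_pos: [0.5828, -0.1028, 0.1129]
force: [-0.6, -2.2, 4.0]
eef_pos: [0.5833, -0.1029, 0.1112]
force: [-0.4, -1.6, 6.3]
eef_pos: [0.5829, -0.1027, 0.1085]
force: [0.9, -0.7, 4.5]
```

```bash
python3 -m creep '{"translation":[[0,0,-1],[0,0,-1],[0,0,0],[0,0,25],[0,0,25],[-18,28,0],[-19,28.5,0],[0,0,0]],"spin":[0,0,0,0,0,0,0,0],"gripper":[0,0,0,0,0,0,0,0]}';python3 -m creep '{"translation":[[0,0,-18],[0,0,-12],[0,0,-5],[0,0,0]],"spin":[0,0,0,0],"gripper":[0,0,0,0]}'
python3 - <<'E'
from h import *
look("s7",["pad0","cover_key","cover_grip"],"side",n=4)
look("t7",["pad0","cover_key","cover_grip"],"top",n=4)
E
```

```text
t: 15.05
eef_pos: [0.5428, -0.0441, 0.1559]
ee_rot: [-3.141, 0.002, -0.29]
force: [0.3, -0.4, 0.8]
width: 0.0005
gripper_force: 0.0
t: 15.45
eef_pos: [0.5446, -0.0466, 0.1201]
ee_rot: [3.14, 0.002, -0.292]
force: [1.0, 0.4, 1.1]
width: 0.0008
gripper_force: 0.0
pad0 0.94 [367.  98.  37.] [208. 219.] ang 132.7
pad0 0.93 [ 505. -107.  111.] [280. 192.] ang -155.0
pad0 0.85 [549. -51. 116.] [268. 179.] ang 78.4
pad0 0.73 [317.  36.  36.] [219. 233.] ang 150.6
cover_key 0.94 [ 595. -109.   87.] [288. 182.] ang -19.2
cover_key 0.76 [298.  26.  19.] [220. 242.] ang 154.5
cover_grip 0.57 [547. -89. 126.] [279. 180.] ang 5.8
cover_grip 0.57 [352.  61.  55.] [216. 220.] ang 141.3
pad0 0.95 [313.  38.  39.] [228. 263.] ang 150.8
pad0 0.83 [ 584. -106.  110.] [278. 169.] ang -20.2
pad0 0.77 [368. 102.  38.] [207. 244.] ang 131.9
pad0 0.64 [ 503. -112.  120.] [281. 196.] ang -149.9
cover_key 0.65 [301.  31.  17.] [230. 267.] ang 153.1
cover_key 0.63 [ 598. -105.   92.] [278. 166.] ang -14.8
cover_grip 0.98 [353.  57.  54.] [222. 249.] ang 142.1
cover_grip 0.2 [ 588. -105.  102.] [278. 168.] ang -17.4
```

Pad0 stays down (key z about 88). Now pad1.

```bash
for i in 1 2 3 4 5; do python3 -m creep '{"translation":[[0,0,-1],[0,0,-1],[0,0,0]],"spin":[0,0,0],"gripper":[0,0,0]}'|grep -E "eef_pos|force: \["; done
```

```text
eef_pos: [0.5452, -0.0462, 0.1192]
force: [-0.4, 0.1, 0.0]
eef_pos: [0.5453, -0.0462, 0.1172]
force: [0.2, 0.7, 0.4]
eef_pos: [0.5457, -0.0461, 0.1157]
force: [-0.2, 0.4, 3.5]
eef_pos: [0.5458, -0.046, 0.1144]
force: [-2.7, 2.1, 10.8]
eef_pos: [0.5457, -0.0456, 0.1119]
force: [-1.7, 3.5, 7.7]
```

```bash
for i in 1 2 3; do python3 -m creep '{"translation":[[0,0,-1],[0,0,-1],[0,0,0]],"spin":[0,0,0],"gripper":[0,0,0]}'|grep -E "eef_pos|force: \["; done
```

```text
eef_pos: [0.5455, -0.0452, 0.1102]
force: [-4.2, 6.5, 10.9]
eef_pos: [0.5455, -0.0448, 0.1088]
force: [-6.7, 9.3, 16.5]
eef_pos: [0.546, -0.0447, 0.1071]
force: [-6.7, 9.8, 18.7]
```

```bash
python3 -m creep '{"translation":[[0,0,25],[0,0,27],[-15,-20,0],[-15,-20,0],[-16,-21,0],[0,0,0],[0,0,-14],[0,0,-12]],"spin":[0.14,0.14,0.14,0.14,0.14,0,0,0],"gripper":[0,0,0,0,0,0,0,0]}';python3 -m creep '{"translation":[[0,0,-5],[0,0,0]],"spin":[0,0],"gripper":[0,0]}'
python3 - <<'E'
from h import *
look("s8",["pad0","cover_grip"],"side",n=4)
look("t8",["pad0","cover_grip"],"top",n=4)
E
```

```text
t: 19.05
eef_pos: [0.4994, -0.1071, 0.1308]
ee_rot: [-3.142, -0.001, 0.407]
force: [0.3, -0.3, -0.6]
width: 0.0006
gripper_force: 0.0
t: 19.25
eef_pos: [0.4988, -0.107, 0.1252]
ee_rot: [-3.141, 0.002, 0.408]
force: [0.8, 0.3, 0.7]
width: 0.0007
gripper_force: 0.0
pad0 0.79 [320.  38.  34.] [219. 233.] ang 150.0
pad0 0.72 [368. 102.  36.] [207. 218.] ang 132.0
pad0 0.68 [ 503. -104.  113.] [279. 191.] ang -159.6
pad0 0.56 [551. -45. 104.] [267. 181.] ang 77.3
cover_grip 0.94 [355.  63.  54.] [216. 220.] ang 140.6
cover_grip 0.48 [543. -87. 124.] [278. 181.] ang 58.3
pad0 0.55 [378.  29.  41.] [232. 241.] ang 143.8
cover_grip 0.73 [ 513. -468.    1.] [391. 201.] ang -94.3
cover_grip 0.45 [353.  58.  55.] [221. 249.] ang 141.9
```

```bash
python3 -m creep '{"translation":[[0,0,-2],[0,0,-2],[0,0,0]],"spin":[0,0,0],"gripper":[0,0,0]}'|grep -E "eef_pos|force: \["; for i in 1 2 3 4 5 6; do python3 -m creep '{"translation":[[0,0,-1],[0,0,-1],[0,0,0]],"spin":[0,0,0],"gripper":[0,0,0]}'|grep -E "eef_pos|force: \["; done
```

```text
eef_pos: [0.4991, -0.1072, 0.1221]
force: [0.2, 0.4, 1.1]
eef_pos: [0.4992, -0.1072, 0.1202]
force: [0.1, -0.1, -0.6]
eef_pos: [0.4992, -0.1072, 0.1182]
force: [0.7, -0.0, 0.2]
eef_pos: [0.4992, -0.1072, 0.1162]
force: [0.1, 0.7, 0.3]
eef_pos: [0.4995, -0.1072, 0.1147]
force: [-0.3, 0.5, 5.1]
eef_pos: [0.4997, -0.1074, 0.1133]
force: [-2.5, -0.3, 9.7]
eef_pos: [0.4992, -0.1071, 0.1101]
force: [0.2, -0.1, -0.0]
```

Third catch passed. Now down to the seat and a firm press there.

```bash
for i in 1 2 3 ; do python3 -m creep '{"translation":[[0,0,-1],[0,0,-1],[0,0,0]],"spin":[0,0,0],"gripper":[0,0,0]}'|grep -E "eef_pos|force: \["; done
```

```text
eef_pos: [0.4991, -0.1072, 0.1083]
force: [-1.7, 0.8, 3.0]
eef_pos: [0.4994, -0.1071, 0.1063]
force: [-1.3, 0.1, 1.9]
eef_pos: [0.4995, -0.1072, 0.106]
force: [-8.2, 3.7, 21.5]
```

```bash
python3 -m creep '{"translation":[[0,0,-0.8],[0,0,0],[0,0,0],[0,0,0],[0,0,0],[0,0,0]],"spin":[0,0,0,0,0,0],"gripper":[0,0,0,0,0,0]}'; python3 -m creep '{"translation":[[0,0,25],[0,0,27],[15,20,0],[15,20,0],[16,21,0],[0,0,0],[0,0,-24],[0,0,-17]],"spin":[-0.14,-0.14,-0.14,-0.14,-0.14,0,0,0],"gripper":[0,0,0,0,0,0,0,0]}'; for i in 1 2 3; do python3 -m creep '{"translation":[[0,0,-2],[0,0,-1],[0,0,0]],"spin":[0,0,0],"gripper":[0,0,0]}'|grep -E "eef_pos|force: \["; done
```

```text
t: 23.15
eef_pos: [0.4996, -0.1072, 0.106]
ee_rot: [3.141, -0.001, 0.409]
force: [-10.6, 5.2, 28.3]
width: 0.0006
gripper_force: 13.8
t: 23.95
eef_pos: [0.5449, -0.0461, 0.1134]
ee_rot: [-3.141, 0.0, -0.29]
force: [-0.4, 0.3, -0.3]
width: 0.0003
gripper_force: 0.0
eef_pos: [0.5458, -0.0463, 0.1122]
force: [-0.5, 0.4, 1.4]
eef_pos: [0.5454, -0.0462, 0.1088]
force: [0.8, -0.1, 0.4]
eef_pos: [0.5455, -0.0461, 0.1063]
force: [-2.7, 0.9, 6.3]
```

```bash
python3 -m creep '{"translation":[[0,0,-1],[0,0,-1],[0,0,0],[0,0,0],[0,0,0],[0,0,0]],"spin":[0,0,0,0,0,0],"gripper":[0,0,0,0,0,0]}'; python3 -m creep '{"translation":[[0,0,25],[0,0,27],[18,-28,0],[19,-28.5,0],[0,0,0],[0,0,-24],[0,0,-19],[0,0,-3]],"spin":[0,0,0,0,0,0,0,0],"gripper":[0,0,0,0,0,0,0,0]}'; for i in 1 2 ; do python3 -m creep '{"translation":[[0,0,-1],[0,0,-1],[0,0,0]],"spin":[0,0,0],"gripper":[0,0,0]}'|grep -E "eef_pos|force: \["; done
```

```text
t: 25.45
eef_pos: [0.5456, -0.0461, 0.1061]
ee_rot: [-3.141, -0.002, -0.291]
force: [-8.7, 2.5, 22.7]
width: 0.0007
gripper_force: 11.3
t: 26.25
eef_pos: [0.5804, -0.1026, 0.107]
ee_rot: [3.14, 0.004, -0.293]
force: [-0.8, 0.8, 0.6]
width: 0.0005
gripper_force: 0.0
eef_pos: [0.5829, -0.1025, 0.1085]
force: [0.1, 0.6, 0.2]
eef_pos: [0.5827, -0.1026, 0.1063]
force: [-0.8, 0.1, 4.7]
```

```bash
python3 -m creep '{"translation":[[0,0,-1],[0,0,-1],[0,0,-0.5],[0,0,0],[0,0,0],[0,0,0],[0,0,0],[0,0,0]],"spin":[0,0,0,0,0,0,0,0],"gripper":[0,0,0,0,0,0,0,0]}'; python3 -m creep '{"translation":[[0,0,20],[0,0,30],[-20,15,30],[-30,20,30],[-30,20,20],[-20,0,0],[0,0,0],[0,0,0]],"spin":[0,0,0,0,0,0,0,0],"gripper":[0,0,0,0,0,0,0,0]}'; python3 - <<'E'
from h import *
f=look("w9",["pad0","cover_grip","cover_key"])
s=look("s9",["pad0","cover_grip","cover_key"],"side",n=5)
p=f["mtx"]@(f["R"]@np.array([.541,-.09,.1])+f["t"]);u,v=(p[:2]/p[2]).astype(int);print(u,v)
a=f["img"][max(v-70,0):,max(u-70,0):][:140,:140,::-1]; b=s["img"][150:230,240:320,::-1]
cv2.imwrite("pics/c9.png",np.hstack([cv2.resize(x,(400,400),interpolation=2) for x in(a,b)]))
E
```

```text
t: 27.65
eef_pos: [0.5829, -0.1027, 0.1062]
ee_rot: [-3.141, -0.002, -0.291]
force: [-8.9, 2.9, 23.3]
width: 0.0003
gripper_force: 11.3
t: 28.45
eef_pos: [0.4824, -0.0476, 0.2335]
ee_rot: [-3.141, -0.001, -0.291]
force: [-0.8, 0.1, 0.4]
width: 0.0003
gripper_force: 0.0
pad0 0.95 [545. -41. 103.] [231. 120.] ang 85.6
pad0 0.9 [ 504. -106.  108.] [314. 143.] ang -155.9
pad0 0.64 [ 585. -102.  107.] [285.  51.] ang -15.4
cover_grip 0.62 [539. -87. 122.] [285. 112.] ang 128.9
cover_key 0.98 [ 594. -109.   89.] [288.  42.] ang -19.4
pad0 0.87 [545. -46. 107.] [267. 182.] ang 85.3
pad0 0.86 [ 504. -104.  105.] [279. 193.] ang -158.5
pad0 0.86 [321.  35.  36.] [220. 233.] ang 150.5
pad0 0.7 [ 578. -102.  106.] [285. 180.] ang -18.2
pad0 0.63 [368.  99.  38.] [208. 218.] ang 132.6
cover_grip 0.76 [540. -88. 120.] [278. 182.] ang 126.3
cover_grip 0.64 [354.  62.  53.] [216. 220.] ang 141.0
cover_key 0.74 [ 599. -110.   84.] [288. 182.] ang -18.6
cover_key 0.74 [299.  28.  17.] [219. 242.] ang 154.0
284 108
```

View pics/c9.png

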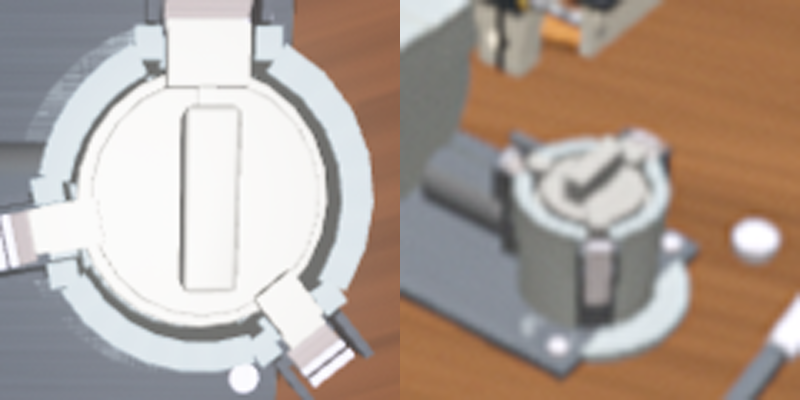

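All three lugs sit in their slots (left crop: (208,55), (75,225), (300,310)) and the top is level with the rim. I'll do one last firm press now that everything is home.

```bash
python3 -m creep '{"translation":[[20,0,0],[30,-20,-20],[30,-20,-30],[20,-15,-30],[0,0,0],[0,0,-20],[0,0,-20],[0,0,-6]],"spin":[0,0,0,0,0,0,0,0],"gripper":[0,0,0,0,0,0,0,0]}'; python3 -m creep '{"translation":[[0,0,-1.5],[0,0,-1.5],[0,0,-1],[0,0,0]],"spin":[0,0,0,0],"gripper":[0,0,0,0]}'
```

```text
t: 29.65
eef_pos: [0.5812, -0.1027, 0.106]
ee_rot: [3.14, 0.002, -0.292]
force: [-12.7, 4.2, 37.7]
width: 0.0005
gripper_force: 19.7
t: 30.05
eef_pos: [0.5823, -0.1027, 0.1062]
ee_rot: [3.141, -0.001, -0.291]
force: [-7.7, 1.3, 16.3]
width: 0.0002
gripper_force: 8.3
```

```bash
python3 -m creep '{"translation":[[0,0,-1],[0,0,-1],[0,0,0],[0,0,0],[0,0,0],[0,0,0],[0,0,0],[0,0,0]],"spin":[0,0,0,0,0,0,0,0],"gripper":[0,0,0,0,0,0,0,0]}';python3 -m creep '{"translation":[[0,0,0],[0,0,0],[0,0,0]],"spin":[0,0,0],"gripper":[0,0,0]}'; python3 -m creep '{"translation":[[0,0,5],[0,0,20],[0,0,30],[-20,15,30],[-30,20,30],[-30,20,0],[0,0,0],[0,0,0]],"spin":[0,0,0,0,0,0,0,0],"gripper":[0,0,0,0,0,0,0,0]}'; python3 - <<'E'
from h import *
look("w10",["pad0","cover_key","cover_grip"])
look("s10",["pad0","cover_key","cover_grip"],"side",n=5)
E
```

```text
t: 30.85
eef_pos: [0.5826, -0.1028, 0.1061]
ee_rot: [3.141, -0.003, -0.29]
force: [-13.2, 3.6, 29.6]
width: 0.0006
gripper_force: 15.0
t: 31.15
eef_pos: [0.5826, -0.1028, 0.1061]
ee_rot: [3.141, -0.003, -0.29]
force: [-11.9, 3.9, 29.8]
width: 0.0003
gripper_force: 15.0
t: 31.95
eef_pos: [0.5023, -0.0471, 0.2176]
ee_rot: [-3.14, -0.002, -0.29]
force: [0.9, -0.0, 1.0]
width: 0.0003
gripper_force: 0.0
pad0 0.85 [ 507. -104.  105.] [320. 165.] ang -157.5
pad0 0.84 [549. -46. 104.] [240. 138.] ang 80.1
pad0 0.71 [ 580. -102.  108.] [296.  80.] ang -16.9
cover_key 0.76 [ 597. -111.   89.] [299.  58.] ang -20.6
cover_grip 0.84 [536. -91. 125.] [299. 139.] ang -168.0
cover_grip 0.63 [ 504. -106.  108.] [323. 169.] ang -156.7
pad0 0.92 [318.  35.  35.] [219. 234.] ang 150.8
pad0 0.9 [547. -47. 106.] [267. 181.] ang 81.7
pad0 0.89 [ 504. -104.  100.] [279. 194.] ang -159.3
pad0 0.75 [369.  99.  39.] [208. 218.] ang 132.3
pad0 0.68 [384.  29.  38.] [229. 220.] ang 142.7
cover_key 0.68 [ 599. -108.   89.] [288. 181.] ang -17.2
cover_key 0.6 [300.  25.  21.] [220. 241.] ang 154.5
cover_key 0.31 [542. -89. 122.] [278. 181.] ang 41.6
cover_grip 0.76 [540. -88. 123.] [278. 182.] ang 105.3
cover_grip 0.59 [356.  62.  55.] [216. 219.] ang 140.5
```

```bash
python3 -c "
from h import *
print(arm.job_done())"
```

```text
the job is handed in; nothing more can be done
None
```

The cover is turned into line and pressed home past all three catches: the pads stopped at about 106 mm, so the top is level with the rim. I held a final press of about 30 N on the wide lug's pad for roughly a second, let go, and handed the job in at about 32 s, leaving the other things on the bench untouched.

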